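Counter-hold the pivot bolt of a tilting desk caddy

ROBOT

A 6-joint arm with a two-finger parallel gripper is mounted at the origin on the work surface. World frame = base frame: x ahead of the robot, y to its left, z up, the work surface at z = 0. Lengths are in m, angles in rad, forces in N, time in s.
With the tool pointing down it reaches from about 0.425 to 0.95 m from the base axis. Payload 3.5 kg.
Tool frame: the origin (TCP) lies at the very end of the fingers, on their centre line; the grasp point (between the pads) lies 19 mm behind it; z points along the fingers, y is the direction in which the jaws open and shut (so a half turn about z gives the same grasp; the last joint's range is limited). The gripper opens to 85 mm and grips with 20 to 120 N. Pads are 22 mm wide; open, the fingers measure 114 mm over their backs; the gripper's body (76 mm by 85 mm) begins 54 mm behind the grasp point. The pads swing forward as they close: fully open they stand 13 mm farther back than shut.
Start: joints at [-1.253, 0.286, 1.577, -0, 1.279, -0.15], TCP at [0.304, -0.602, 0.231] pointing down, gripper open.
Joint ranges: [-2.77, 2.77], [-0.9, 2.22], [0.21, 2.48], [-1.53, 4.67], [0.24, 2.81], [-2.84, 2.84]. Speed limits (rad/s): [2.79, 2.79, 3.14, 3.14, 3.14, 3.14].

INTERFACE

Orientations are given as a unit quaternion [x, y, z, w].
In Python, from plant import ctrl, imaging gives the robot as it stands.
- The arm moves only by the shell command python3 -m creep 'ROWS' [OPENING] [FORCE]. ROWS is JSON, one flat list of numbers, 4 for each row, row after row: the shift along the tool's x, y, z in units of 25 mm (1.0 is 25 mm), then the turn about the tool's z in units of 5 degrees (1.0 is 5 degrees). A call has 1 to 20 rows; each row is the pose to reach, as a shift and turn from the pose commanded when the call began, along the tool's axes at that moment; what a row does not reach only later rows make up. A row lasts 1/12 s, in which the tool goes at most 41.7 mm and 7.16 degrees, less where a joint would pass 70% of its speed; a pose out of reach is approached as far as the arm can. A call with a gripper value outside its range is refused whole. OPENING is the closure in counts, from 0 (fully open) to 255 (shut), set as the call begins (- or left out, the last holds). The fingers move at their own pace and stop on an object; FORCE is the grip in N (left out, the last holds). Time passes only in rows, so rows that repeat a pose let the fingers close. It gives the time, the measured TCP pose, the force and the opening at its end, in the units of the state.
- ctrl.get_state(): the state, without advancing time (a new reading comes with each control period).
- imaging.read_camera(name): name is "scene" or "top" or "wrist"; returns the picture (420x560x3 uint8, red, green, blue); there is no depth.
- imaging.camera_info(name): a dict with "intrinsics" (3x3 intrinsics, pixels), "distortion" ([k1, k2, p1, p2, k3] as OpenCV has them; the pictures are not rectified), "origin" and "attitude" of the camera in the world. Camera axes: x right, y down, z forward; pixel columns grow to the right and rows downward; lengths in m; the calibration is good to about 2 mm. A picture is of the moment at which its call begins: read the wrist's pose just before it. camera_info takes no time and is no camera call; for the wrist camera it gives the pose at the moment of the call.
- ctrl.sign_off(): hands the job in, once; it reports no verdict.
Trained networks look in the newest picture that a camera, given by its name, has taken for a name from the list of things; names that differ only in an ending like _2 or _b are one class to them, and where a whole thing is asked for, a point or a joint stands for the part that bears it (a point fixed in the world has none). Each returns a list of dicts, best first, with "p" (0 to 1); they miss things now and then, are a little off and sometimes report something else, mostly with a low value. They report only what shows in the picture. A call takes as long as a camera call.
- imaging.silhouettes(camera, name): "mask" (420x560 bool, what is visible of it) and "uv" ([column, row] in pixels, amid what is visible of it).
The state is a dict: "time": time; "qpos": joint angles; "dq": joint speeds; "joint_efforts": joint torques, N m; "eef_pos": TCP position; "tcp_rot": TCP orientation; "contact_force": force on the tool from outside, world axes, zero at the start; "wrist_torque": the same for the moment, N m; "opening": opening from 0.0 (shut) to 1.0 (fully open).
Only numpy, scipy, OpenCV 4.12 (cv2) and the standard library are available. Lean on these libraries where they do the work, as an engineer would, in place of code of your own. Each camera call takes 0.05 s, during which the arm holds its last target.

TASK

Take the white tilting caddy on the meeting table by its bar handle, raise the handle side until the caddy is tipped about 30 degrees, pause there a moment, then bring it back level and let go of it. Then reach down into the narrow gap behind the rear bracket, the one farthest from the nut-runner motor, and grip the hidden hexagonal bolt head squarely between the fingers, so that the running nut runner can no longer turn the bolt. Finish while still gripping the head and holding it still, with the caddy level and the mug, mouse and remote control left where they are.

Things in the scene. Friction and masses are not known exactly. Their poses are not given: they have to be found in the camera images.
- stand: Fixed metal stand, does not move. Origin on the table surface below the middle of the caddy; x runs along the pivot bolt from the motor end to the bolt-head end, y to the caddy's handle side, z up. Pivot axis parallel to x, 95 mm above the origin. Grey motor (nut runner, 42 mm dia.) at x -205 to -102 mm; front bracket, 60 mm wide plate, x -68 to -60; base plate 120 mm wide, 10 mm thick.
- rear_bracket (a point): Middle of the top edge of the rear bracket, an upright plate 8 mm thick (stand x 60 to 68 mm), 60 mm wide, top 120 mm above the table. Behind it is an open gap 52 mm wide (stand x 68 to 120), then the back plate, 8 mm thick, 110 mm wide, top 105 mm above the table. Axes as the stand's.
- caddy (a joint): Tilt of the caddy, a white open box 110 (along stand x) x 100 x 65 mm that turns on the pivot axis, in rad: 0 is level, positive when the handle side is raised; range -0.4 to 0.85. Rim 30 mm above the axis when level. The pivot is stiff: about 2 N at the handle moves it and it stays where it is left.
- caddy_handle (a point): Middle of the caddy's handle, a round steel bar 12 mm in diameter parallel to stand x, 76 mm free between its two end arms, 36 mm free between bar and caddy wall. Caddy level: at stand x 0, y 92 mm, 110 mm above the table (15 above the pivot axis). With tilt it travels on a circle about the pivot axis; it can turn in the grip.
- bolt_head (a point): Centre of the pivot bolt's hexagonal steel head, 24 mm across flats, 14 mm long along the axis, in the middle of the gap behind the rear bracket: stand x 94 mm, y 0, 95 mm above the table, axis along stand x. A round collar, 18 mm dia., 19 mm long, lies between it and the bracket. The gap is open above and at both sides.
- bolt (a joint): Turn of the pivot bolt in rad. The nut runner drags the loose bolt round at about 0.2 rad/s with about 0.08 N m, so the value grows steadily until the head is held. Flats of the head face stand +y and -y when it is a multiple of pi/3.
- mug: White ceramic mug, 78 mm in diameter, 90 mm high, bystander. Origin at the centre of its underside.
- mouse: White computer mouse, 100 x 60 x 34 mm, bystander. Origin at the centre of its underside.
- remote: Black remote control, 150 x 42 x 18 mm, bystander. Origin at the centre of its underside.

How it is judged:
By the outcome, as a careful person would: the job done as asked, in the order asked, and still so for the second after the job is handed in, while the arm keeps its last pose, push and grip.
It also fails if it takes over 48 s, if anything falls off the work surface, if the arm or the gripper's body presses on something with over 40 N, if the wrist force passes 120 N, or if a joint passes its speed limit or range.

## Working session

There is one attempt and no reset: what is moved stays moved. The work goes in short steps, Python scripts to look and compute and a shell command to move; the robot and the scene stay as the last step left them, time stands still between calls to the robot, and variables do not carry over. Pictures are saved under pics/ and viewed, and the job is handed in when it is done.

```bash
ls; mkdir -p pics
python3 - <<'E'
from plant import ctrl, imaging
import cv2, numpy as np
s=ctrl.get_state()
for k,v in s.items(): print(k,np.round(v,4))
for n in ["scene","top"]:
    im=imaging.read_camera(n); cv2.imwrite(f"pics/{n}0.png",im[:,:,::-1])
    i=imaging.camera_info(n); print(n,{k:np.round(v,4).tolist() for k,v in i.items()})
i=imaging.camera_info("wrist");print({k:np.round(v,4).tolist() for k,v in i.items()})
E
```

```text
pics
time 0.0
qpos [-1.253   0.2872  1.5782  0.      1.2786 -0.15  ]
dq [-0.0007 -0.0016  0.0007  0.0005  0.0003  0.0001]
joint_efforts [-5.00000e-04 -4.05988e+01 -2.92624e+01 -2.00000e-04  5.90000e-03
  0.00000e+00]
eef_pos [ 0.3042 -0.6018  0.2299]
tcp_rot [ 9.728e-01  2.317e-01 -1.000e-04 -1.200e-03]
contact_force [ 0.5128 -0.2277 -0.2444]
wrist_torque [-0.0356  0.0068 -0.0495]
opening 1.0004
scene {'intrinsics': [[471.7796, 0.0, 285.6241], [0.0, 471.7796, 206.4598], [0.0, 0.0, 1.0]], 'distortion': [-0.1552, 0.0, 0.0, 0.0, 0.0], 'origin': [1.006, -0.3827, 0.8513], 'attitude': [0.8444, 0.4099, -0.1458, -0.3126]}
top {'intrinsics': [[411.8183, 0.0, 285.7919], [0.0, 411.8183, 208.9867], [0.0, 0.0, 1.0]], 'distortion': [-0.0182, 0.0, 0.0, 0.0, 0.0], 'origin': [0.3585, 0.0015, 0.9739], 'attitude': [-0.6959, 0.7134, -0.0532, 0.0633]}
{'intrinsics': [[337.8862, 0.0, 275.0488], [0.0, 337.8862, 216.9159], [0.0, 0.0, 1.0]], 'distortion': [-0.0453, 0.0, 0.0, 0.0, 0.0], 'origin': [0.3746, -0.5662, 0.3726], 'attitude': [0.8413, -0.5173, -0.0829, 0.1327]}
```

View pics/scene0.png

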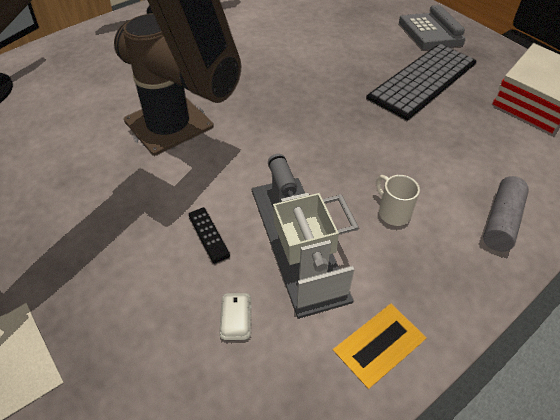

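View pics/top0.png

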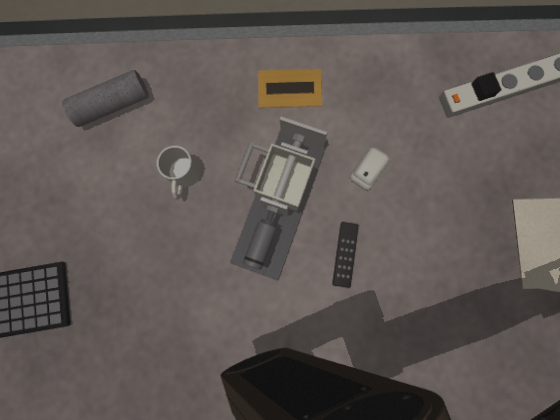

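The scene view shows the stand mid-picture, caddy around (305,225), handle at (345,213), rear bracket and back plate around (320,275), with the mug at (398,200), mouse at (236,317) and remote at (209,235). In the top view the caddy is at (285,178), the handle at (250,165), the bolt head near (298,142), and the motor at (262,240). I'll zoom in and run the networks.

```bash
cat > h.py <<'E'
from plant import ctrl, imaging
import cv2, numpy as np
from scipy.spatial.transform import Rotation as R
def cam(n):
    i=imaging.camera_info(n)
    return np.array(i["intrinsics"]),np.array(i["distortion"]),np.array(i["origin"]),R.from_quat(i["attitude"]).as_matrix()
def proj(c,P):
    K,D,o,A=c; P=np.atleast_2d(P)
    return cv2.projectPoints((P-o)@A,np.zeros(3),np.zeros(3),K,D)[0].reshape(-1,2)
def ray(c,uv):
    K,D,o,A=c
    n=cv2.undistortPoints(np.array(uv,float).reshape(-1,1,2),K,D).reshape(-1,2)
    return np.c_[n,np.ones(len(n))]@A.T
def atz(c,uv,z):
    d=ray(c,uv); return c[2]+d*((z-c[2][2])/d[:,2])[:,None]
E
python3 - <<'E'
from h import *
for n in ["scene","top"]:
    im=imaging.read_camera(n); c=cam(n)
    for o in ["caddy_handle","bolt_head","caddy","stand","mug","mouse","remote"]:
        r=imaging.silhouettes(n,o)
        for q in r[:2]:
            m=q["mask"]; ys,xs=np.nonzero(m)
            z={"caddy_handle":.11,"bolt_head":.095,"mug":.045,"mouse":.02,"remote":.015}.get(o,0.05)
            print(n,o,round(q["p"],2),np.round(q["uv"],1),m.sum(),xs.min(),xs.max(),ys.min(),ys.max(),atz(c,[q["uv"]],z).round(4))
    x0,y0,w,h=(235,140,140,180) if n=="scene" else (220,110,130,175)
    cr=cv2.resize(im[y0:y0+h,x0:x0+w],None,fx=3.4,fy=3.4,interpolation=cv2.INTER_CUBIC)
    cr=np.clip(cr.astype(float)*1.3,0,255).astype(np.uint8)
    cv2.imwrite(f"pics/{n}_z.png",cr[:,:,::-1])
E
```

```text
scene caddy_handle 0.81 [304.6 225.5] 3207 273 357 194 264 [[0.5796 0.0134 0.11  ]]
scene caddy_handle 0.66 [305.6 238. ] 9466 251 357 154 318 [[ 0.6046 -0.0049  0.11  ]]
scene bolt_head 0.7 [318.9 261.5] 227 287 326 190 271 [[ 0.6553 -0.0132  0.095 ]]
scene caddy 0.56 [304.7 223.5] 3388 273 358 193 264 [[0.541  0.0492 0.05  ]]
scene caddy 0.54 [303.7 237. ] 9469 252 358 154 317 [[0.5676 0.0242 0.05  ]]
scene stand 0.83 [303.7 235.7] 9230 253 357 154 316 [[0.565  0.0264 0.05  ]]
scene stand 0.27 [307. 222.] 3447 272 358 193 264 [[0.5409 0.0558 0.05  ]]
scene mug 0.68 [303.2 238.7] 9397 252 358 154 318 [[0.5677 0.023  0.045 ]]
scene mug 0.57 [398.6 198.2] 1619 377 418 175 224 [[0.6149 0.2703 0.045 ]]
scene mouse 0.63 [237.7 315.6] 1460 219 251 292 340 [[ 0.619  -0.1841  0.02  ]]
scene mouse 0.43 [207.2 234.4] 1080 189 229 208 263 [[ 0.4149 -0.1241  0.02  ]]
scene remote 0.67 [205.7 233.8] 1075 189 229 207 263 [[ 0.4079 -0.1243  0.015 ]]
top caddy_handle 0.61 [279.3 174.6] 2759 236 313 144 208 [[0.5779 0.0244 0.11  ]]
top bolt_head 0.52 [292.4 145.9] 247 267 304 134 220 [[ 0.6465 -0.0057  0.095 ]]
top caddy 0.58 [282.4 175.5] 2836 235 314 143 209 [[0.5908 0.0189 0.05  ]]
top stand 0.75 [276.5 194.3] 8461 230 326 117 278 [[0.547  0.0334 0.05  ]]
top mug 0.62 [175.8 169.7] 1463 156 199 145 198 [[0.613  0.2679 0.045 ]]
top mouse 0.83 [369.2 169.1] 991 350 389 148 189 [[ 0.6084 -0.1875  0.02  ]]
top remote 0.66 [345.2 254.3] 1198 332 357 220 286 [[ 0.4083 -0.1216  0.015 ]]
```

View pics/scene_z.png

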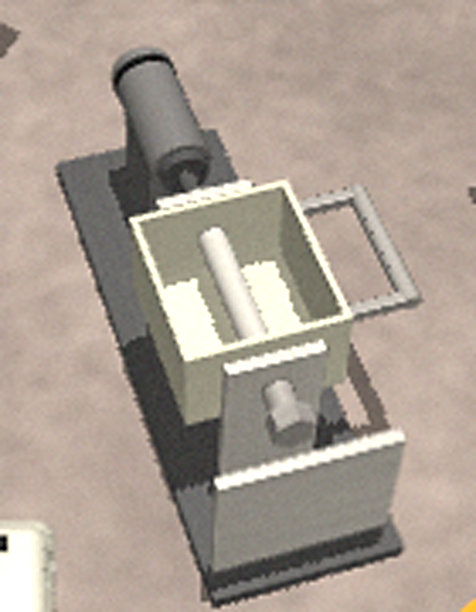

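View pics/top_z.png

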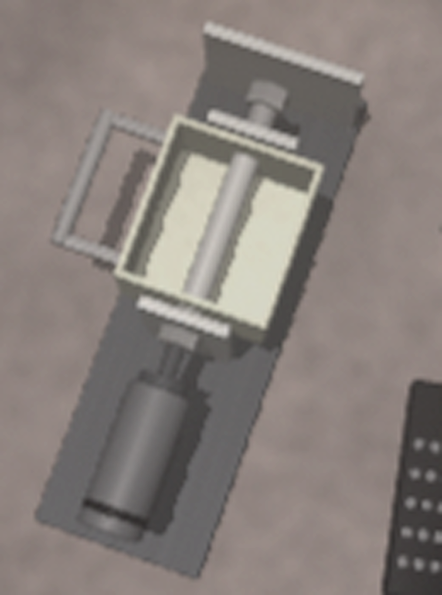

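```bash
cat > fit.py <<'E'
from h import *
from scipy.optimize import least_squares
S=[((356,195),(-44,92,110)),((409,298),(44,92,110)),((224,369),(64,-30,120)),((325,347),(64,30,120)),((216,484),(124,-55,105)),((403,435),(124,55,105)),
((133,221),(-55,-50,125)),((290,183),(-55,50,125)),((352,318),(55,50,125)),((185,360),(55,-50,125))]
T=[((208,30),(124,55,105)),((362,78),(124,-55,105)),((209,115),(64,30,120)),((296,144),(64,-30,120)),((176,118),(55,50,125)),((321,164),(55,-50,125)),((266,328),(-55,-50,125)),((118,274),(-55,50,125)),((107,116),(44,92,110)),((60,240),(-44,92,110)),((140,302),(-64,30,120)),((228,332),(-64,-30,120))]
cs,ct=cam("scene"),cam("top")
def px(L,o): return (np.array([l[0] for l in L])+.5)/3.4-.5+o
us,ut=px(S,(235,140)),px(T,(220,110))
def model(L,p):
    P=np.array([l[1] for l in L],float)/1000
    tilt=p[3]; isC=(np.abs(P[:,0])<.06)
    Q=P.copy(); y,z=P[:,1],P[:,2]-.095
    Q[:,1]=np.where(isC,y*np.cos(tilt)-z*np.sin(tilt),y); Q[:,2]=np.where(isC,.095+y*np.sin(tilt)+z*np.cos(tilt),P[:,2])
    c,s=np.cos(p[2]),np.sin(p[2])
    return np.c_[p[0]+c*Q[:,0]-s*Q[:,1],p[1]+s*Q[:,0]+c*Q[:,1],Q[:,2]]
def res(p,sep=False):
    a=proj(cs,model(S,p))-us; b=proj(ct,model(T,p))-ut
    return (a,b) if sep else np.r_[a.ravel(),b.ravel()]
f=lambda p:res(p)
r=least_squares(f,[.55,.03,-.3,0],loss="soft_l1")
print(r.x, np.degrees(r.x[2:])); a,b=res(r.x,True); print(np.round(a,1).tolist());print(np.round(b,1).tolist())
for w in (0,1):
    rr=least_squares((lambda p:res(p,True)[w].ravel()),[.55,.03,-.3,0],loss="soft_l1"); print(w,rr.x.round(4))
E
python3 fit.py
```

```text
[ 0.57483844  0.01564439 -0.3634991   0.01886155] [-20.82696449   1.08068733]
[[-1.0, 0.1], [-0.2, 1.5], [-0.4, 1.1], [-0.5, -0.1], [-0.7, 0.9], [-0.3, 0.1], [-1.9, -0.0], [-1.8, -0.2], [-0.4, 0.6], [-0.7, 1.4]]
[[-2.0, -1.2], [-0.4, 0.2], [-1.0, -0.4], [-0.3, -0.1], [-1.3, -1.2], [0.1, 0.3], [-0.7, 0.0], [-2.0, 0.3], [-0.6, -0.0], [-0.9, 0.6], [-1.0, -0.5], [-0.2, -0.0]]
0 [ 0.5748  0.0182 -0.374   0.0219]
1 [ 0.5745  0.0139 -0.3649  0.0189]
```

The fit puts the stand at about (0.574, 0.016) with yaw −0.366 rad, and the two cameras agree to a few mm. The handle should be near (0.607, 0.102, 0.110). I'll move above it with tool x parallel to stand x and look with the wrist camera.

```bash
python3 -m creep '[0.24,-0.2,0,0.1, 0.7,-0.6,0,0.3, 1.4,-1.2,0,0.6, 2.35,-1.95,0,1.1, 3.5,-2.95,0,1.7, 4.7,-3.9,0,2.3, 5.9,-4.9,0,2.9, 7.05,-5.9,0,3.5, 8.2,-6.85,0,4.1, 9.4,-7.85,0,4.7, 10.6,-8.8,0,5.3, 11.75,-9.8,0,5.9, 12.9,-10.8,0,6.5, 14.1,-11.75,0,7.1, 15.3,-12.75,0,7.7, 16.45,-13.7,0,8.3, 17.6,-14.7,0,8.8, 18.8,-15.7,0,9.2, 19.5,-16.3,0,9.4, 19.7,-16.5,0,9.5]' 150 30
```

```text
time: 2.57
eef_pos: [0.5585, -0.0085, 0.2315]
tcp_rot: [0.984, -0.178, 0.0, -0.001]
contact_force: [0.3, 0.1, 1.3]
opening: 0.408
```

Run:
```python
from h import *
c=cam("wrist"); im=imaging.read_camera("wrist"); cv2.imwrite("pics/w1.png",im[:,:,::-1])
np.savez("w1.npz",K=c[0],D=c[1],o=c[2],A=c[3]); print(c[2],c[3].round(3), ctrl.get_state()["eef_pos"])
```

```text
[ 0.63221898 -0.03618204  0.37400914] [[-0.35  -0.891 -0.289]
 [-0.937  0.333  0.109]
 [-0.001  0.309 -0.951]] [ 0.55825952 -0.00913079  0.23135913]
```

View pics/w1.png

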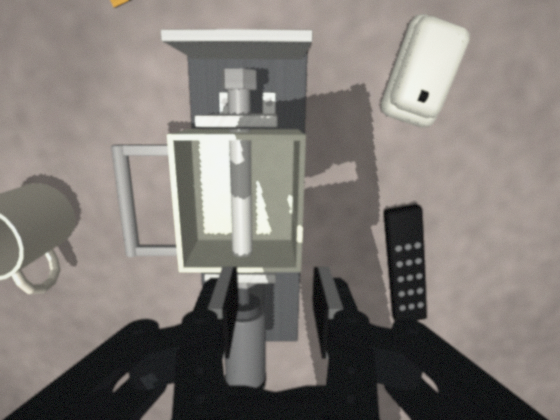

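The wrist view shows the bar handle from (118,149) to (131,252), the rim corners near (170,135) to (304,132) and (180,272) to (299,271), the rear bracket top at row 121, the bolt head at (240,78), and the back plate top at row 36. I'll zoom in and refit with this view.

Run:
```python
import cv2
im=cv2.imread("pics/w1.png")
cv2.imwrite("pics/w1a.png",cv2.resize(im[20:170,100:320],None,fx=3.6,fy=3.6,interpolation=cv2.INTER_CUBIC))
cv2.imwrite("pics/w1b.png",cv2.resize(im[120:290,100:320],None,fx=3.5,fy=3.5,interpolation=cv2.INTER_CUBIC))
```

```text
(no output)
```

View pics/w1a.png

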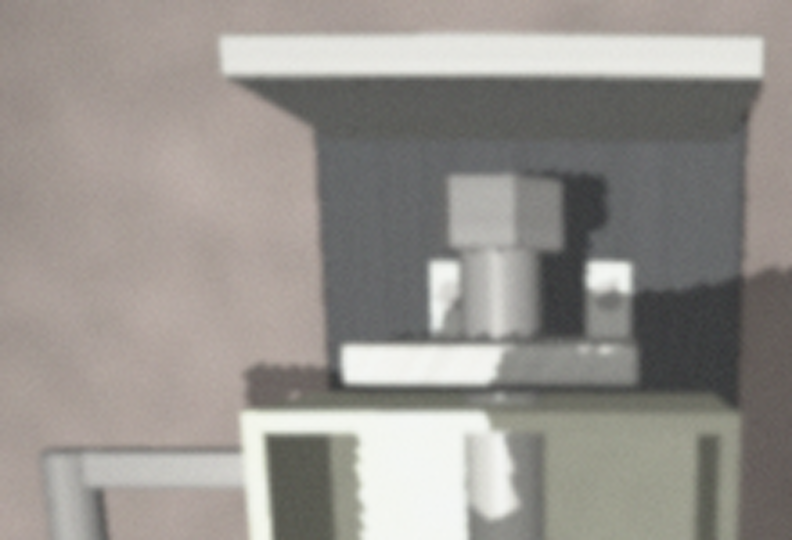

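View pics/w1b.png

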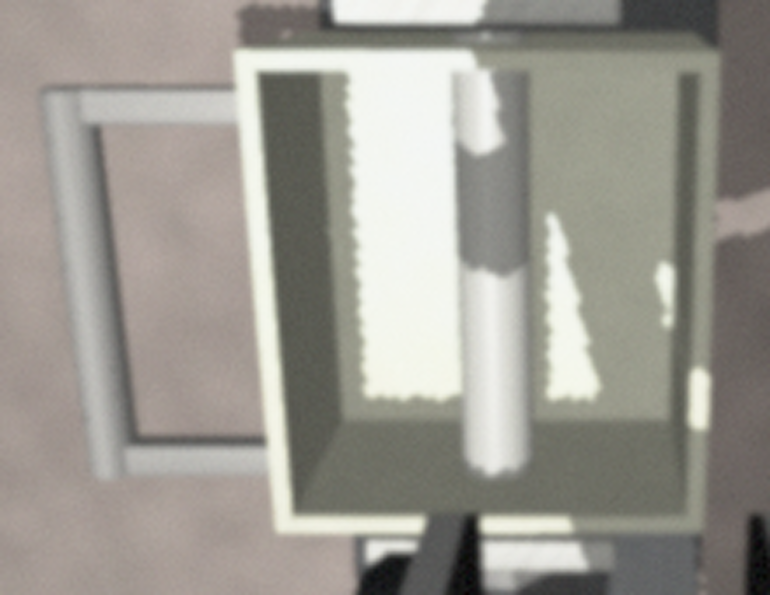

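```bash
cat > fit2.py <<'E'
exec(open("fit.py").read().split("f=lambda")[0])
z=np.load("w1.npz"); cw=(z["K"],z["D"],z["o"],z["A"])
W=[((65,105),(44,92,110),'b'),((110,457),(-44,92,110),'b'),((235,50),(55,50,125),'b'),((719,50),(55,-50,125),'b'),((278,533),(-55,50,125),'b'),((704,533),(-55,-50,125),'b'),
((342,365),(64,30,120),'a'),((637,364),(64,-30,120),'a'),((221,56),(124,55,105),'a'),((763,57),(124,-55,105),'a')]
uw=np.array([(np.array(l[0])+.5)/(3.6 if l[2]=='a' else 3.5)-.5+((100,20) if l[2]=='a' else (100,120)) for l in W])
def rw(p): return proj(cw,model(W,p))-uw
r=least_squares(lambda p:rw(p).ravel(),[.574,.016,-.366,.02],loss="soft_l1"); print("wrist",r.x.round(4)); print(rw(r.x).round(1).tolist())
r=least_squares(lambda p:np.r_[2*rw(p).ravel(),res(p)],[.574,.016,-.366,.02],loss="soft_l1"); print("all",r.x.round(4)); print(rw(r.x).round(1).tolist())
p=r.x
for n,P in (("handle",(0,92,110)),("head",(94,0,95))):
    print(n,model([(0,P)],p).round(4) if n=="handle" else model([(0,P)],p).round(4))
E
python3 fit2.py
```

```text
wrist [ 0.574   0.0172 -0.3663  0.0307]
[[0.5, -2.3], [1.3, 2.1], [-0.3, 0.1], [0.3, 0.6], [-0.5, 0.1], [-0.2, -0.5], [-0.4, -0.2], [0.1, 0.5], [-1.0, -0.3], [0.4, -0.1]]
all [ 0.574   0.017  -0.3654  0.0274]
[[0.7, -2.4], [1.5, 1.9], [-0.2, 0.0], [0.3, 0.4], [-0.3, -0.0], [-0.0, -0.5], [-0.3, -0.3], [0.2, 0.4], [-1.0, -0.4], [0.5, -0.4]]
handle [[0.6067 0.1026 0.1125]]
head [[ 0.6618 -0.0165  0.095 ]]
```

All three cameras agree: stand at (0.574, 0.017), yaw −0.366, handle at about (0.6065, 0.1027, 0.112), head at (0.662, −0.0165, 0.095). Next I move over the handle and go down with the fingers either side of the bar.

```bash
python3 -m creep '[0.05,-0.6,0,0, 0.1,-1.6,0,0.1, 0.15,-2.8,0,0.1, 0.2,-4,0,0.1, 0.25,-4.6,0.2,0.1, 0.25,-4.86,0.6,0.1, 0.25,-4.86,1.3,0.1, 0.25,-4.86,2.1,0.1, 0.25,-4.86,2.5,0.1, 0.25,-4.86,2.6,0.1, 0.25,-4.86,2.6,0.1]'
python3 - <<'E'
from h import *
c=cam("wrist"); s=ctrl.get_state(); im=imaging.read_camera("wrist"); cv2.imwrite("pics/w2.png",im[:,:,::-1])
print(s["eef_pos"], np.degrees(2*np.arctan2(s["tcp_rot"][1],s["tcp_rot"][0])))
e=s["eef_pos"]
d=np.array([.6065,.1027,.112])-e; Rm=R.from_quat(s["tcp_rot"]).as_matrix(); print("shift units",(Rm.T@d/0.025).round(2))
E
```

```text
time: 3.53
eef_pos: [0.6058, 0.0982, 0.1647]
tcp_rot: [0.983, -0.184, -0.002, 0.0]
contact_force: [0.6, 0.0, -0.3]
opening: 0.415
[0.60576397 0.09821712 0.16472433] -21.260101101198718
shift units [-0.03 -0.18  2.11]
```

View pics/w2.png

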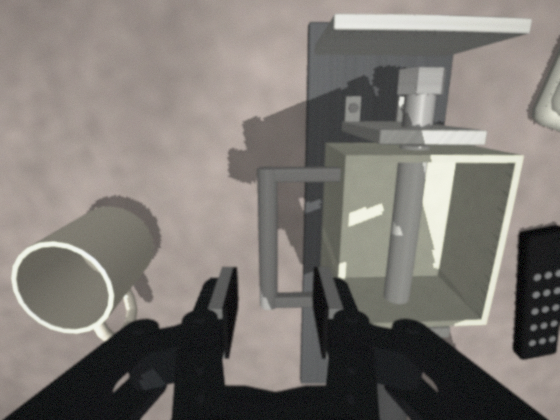

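The wrist image shows the bar at column 268, rows 170–305, between the fingers (tips at about 235 and 320). The mug is well clear on the left. I'll trim y by −0.18 units and go down.

```bash
python3 -m creep '[0,-0.18,0.3,-0.05, 0,-0.18,0.9,-0.05, 0,-0.18,1.6,-0.05, 0,-0.18,2.2,-0.05, 0,-0.18,2.6,-0.05, 0,-0.18,2.8,-0.05, 0,-0.18,2.85,-0.05, 0,-0.18,2.85,-0.05]'
python3 - <<'E'
from h import *
s=ctrl.get_state(); im=imaging.read_camera("wrist"); cv2.imwrite("pics/w3.png",im[:,:,::-1])
print(s["eef_pos"],s["contact_force"].round(1) if hasattr(s["contact_force"],'round') else s["contact_force"])
E
```

```text
time: 4.25
eef_pos: [0.6088, 0.1035, 0.0955]
tcp_rot: [0.983, -0.182, 0.0, -0.0]
contact_force: [-0.4, -0.2, 0.2]
opening: 0.41
[0.60881999 0.10348824 0.09549192] [-0.4 -0.2  0.2]
```

View pics/w3.png

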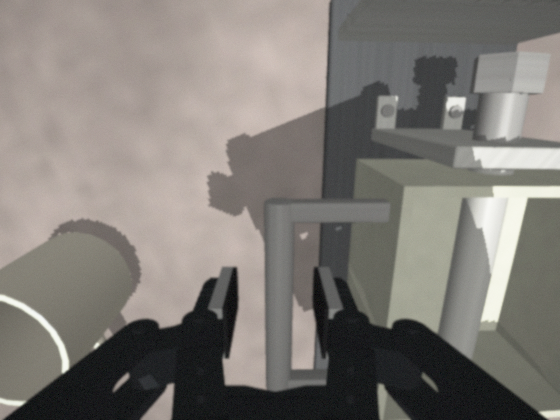

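The bar, at column 279, is centred between the pads (238 and 318). Closing.

```bash
python3 -m creep '[0,0,0,0, 0,0,0,0, 0,0,0,0, 0,0,0,0, 0,0,0,0, 0,0,0,0]' 255 30
python3 - <<'E'
from h import *
s=ctrl.get_state(); im=imaging.read_camera("wrist"); cv2.imwrite("pics/w4.png",im[:,:,::-1])
print(s["eef_pos"],s["contact_force"])
p=s["eef_pos"]
E
```

```text
time: 4.8
eef_pos: [0.6086, 0.1022, 0.0956]
tcp_rot: [0.983, -0.182, 0.0, 0.001]
contact_force: [-0.9, -5.1, 0.8]
opening: 0.129
[0.60864803 0.10222962 0.09560154] [-0.92742991 -5.11253371  0.79401872]
```

View pics/w4.png

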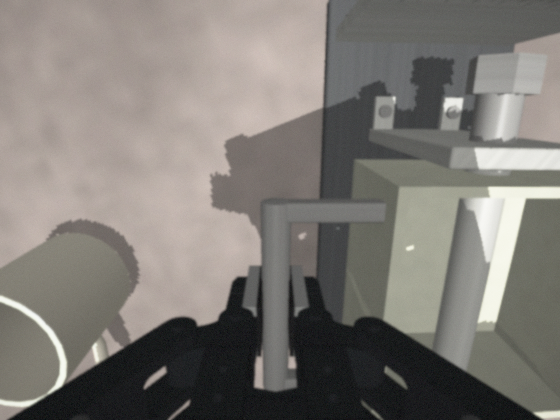

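Gripped: opening 0.129, about 11 mm, which matches the 12 mm bar. Now I raise it along the arc.

```bash
python3 -m creep '[0.01,0.01,-0.05,0, 0.0,0.026,-0.128,0, 0,0.058,-0.254,0, 0,0.094,-0.378,0, 0,0.134,-0.5,0, 0,0.178,-0.626,0, 0,0.226,-0.746,0, 0,0.278,-0.866,0, 0,0.334,-0.98,0, 0,0.394,-1.1,0, 0,0.46,-1.21,0, 0,0.53,-1.32,0, 0,0.6,-1.43,0, 0,0.68,-1.53,0, 0,0.74,-1.61,0, 0,0.78,-1.66,0, 0,0.78,-1.66,0, 0,0.78,-1.66,0]'
cat > tilt.py <<'E'
from h import *
import sys
s=ctrl.get_state(); print(s["time"],s["eef_pos"],s["contact_force"],s["opening"])
for n in ["scene","wrist"]:
    c=cam(n); im=imaging.read_camera(n); cv2.imwrite(f"pics/{n}_{sys.argv[1]}.png",im[:,:,::-1])
    np.savez(f"{n}_{sys.argv[1]}.npz",K=c[0],D=c[1],o=c[2],A=c[3])
im=cv2.imread(f"pics/scene_{sys.argv[1]}.png")[120:320,220:380]
cv2.imwrite(f"pics/scene_{sys.argv[1]}.png",cv2.resize(im,None,fx=3,fy=3,interpolation=cv2.INTER_CUBIC))
E
python3 tilt.py t1
```

```text
time: 6.35
eef_pos: [0.6023, 0.086, 0.1379]
tcp_rot: [0.983, -0.182, 0.001, -0.001]
contact_force: [3.6, 1.4, 0.4]
opening: 0.131
6.35 [0.60231794 0.0860042  0.13789622] [3.63356443 1.44227607 0.4140878 ] 0.130919579192894
```

View pics/scene_t1.png

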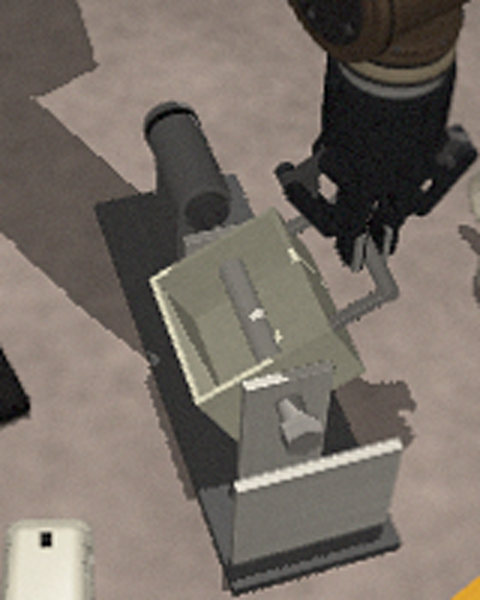

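View pics/wrist_t1.png

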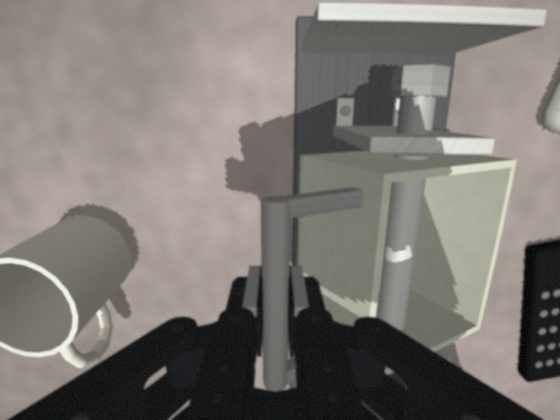

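```bash
cat > ft.py <<'E'
exec(open("fit.py").read().split("f=lambda")[0])
def ld(n): z=np.load(n+".npz"); return (z["K"],z["D"],z["o"],z["A"])
def run(sets):
    def rr(t): return np.concatenate([(proj(c,model(L,[.574,.017,-.366,t[0]]))-np.array([l[0] for l in L])).ravel() for c,L in sets])
    r=least_squares(rr,[.3],loss="soft_l1"); print("tilt deg",np.degrees(r.x),rr(r.x).round(1))
E
python3 - <<'E'
exec(open("ft.py").read())
f=lambda x,y:((x+.5)/3-.5+220,(y+.5)/3-.5+120)
a=(ld("scene_t1"),[(f(152,280),(-55,-50,125)),(f(275,212),(-55,50,125)),(f(198,403),(55,-50,125))])
b=(ld("wrist_t1"),[((515,160),(55,-50,125)),((480,328),(-55,-50,125)),((385,175),(55,50,125))])
run([a]);run([b]);run([a,b])
E
```

```text
tilt deg [24.99116708] [-1.5 -1.  -0.1 -1.5 -0.9  0.1]
tilt deg [28.29978275] [ 1.1 -1.2 -1.1  0.3  0.2 -1.3]
tilt deg [28.21234739] [-1.6  0.1 -1.3 -1.8 -1.1  1.1  1.2 -1.2 -1.   0.4 -0.  -1.3]
```

The image fit gives a tilt of about 28°, and kinematics gives 28–30°. I'll nudge it up about 1.5° and pause there for about a second.

```bash
python3 -m creep '[0,0.03,-0.04,0, 0,0.06,-0.08,0, 0,0.06,-0.08,0, 0,0.06,-0.08,0, 0,0.06,-0.08,0, 0,0.06,-0.08,0, 0,0.06,-0.08,0, 0,0.06,-0.08,0, 0,0.06,-0.08,0, 0,0.06,-0.08,0, 0,0.06,-0.08,0, 0,0.06,-0.08,0, 0,0.06,-0.08,0, 0,0.06,-0.08,0]'
```

```text
time: 7.62
eef_pos: [0.6019, 0.0849, 0.1396]
tcp_rot: [0.983, -0.182, 0.001, -0.001]
contact_force: [5.7, 3.5, -0.0]
opening: 0.127
```

```bash
python3 -m creep '[0,-0.03,0.04,0, 0,-0.08,0.1,0, 0,-0.156,0.208,0, 0,-0.244,0.336,0, 0,-0.328,0.476,0, 0,-0.408,0.62,0, 0,-0.48,0.764,0, 0,-0.544,0.912,0, 0,-0.604,1.064,0, 0,-0.656,1.22,0, 0,-0.7,1.376,0, 0,-0.732,1.5,0, 0,-0.76,1.63,0, 0,-0.78,1.72,0, 0,-0.79,1.77,0, 0,-0.79,1.78,0, 0,-0.79,1.78,0]'
python3 tilt.py t2
```

```text
time: 9.03
eef_pos: [0.6086, 0.1024, 0.0941]
tcp_rot: [0.983, -0.182, 0.001, -0.0]
contact_force: [5.6, 2.4, 2.8]
opening: 0.124
9.0333 [0.60860549 0.10235295 0.09414229] [5.59544341 2.37942504 2.77352274] 0.12417619263157417
```

View pics/scene_t2.png

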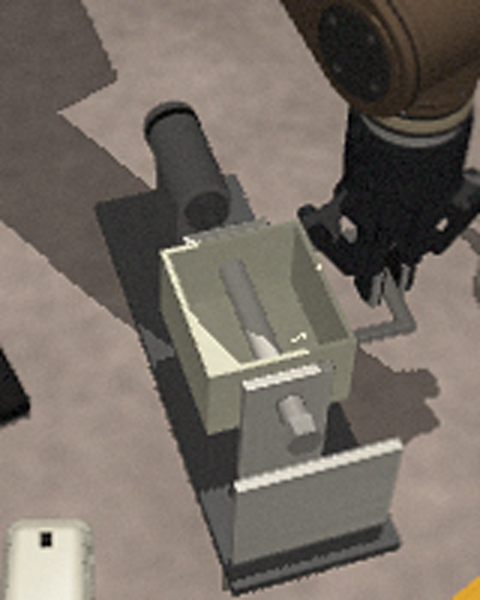

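View pics/wrist_t2.png

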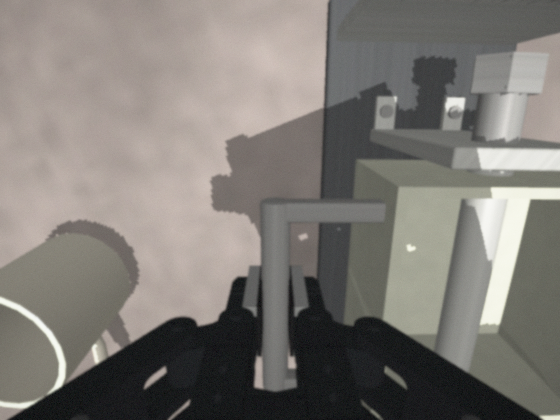

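The caddy is back level by eye: z is 1.5 mm below the initial grasp, and initial vision read about +1°. I release it and go straight up.

```bash
python3 -m creep '[0,0,0,0, 0,0,0,0, 0,0,0,0, 0,0,0,0, 0,0,0,0, 0,0,-0.2,0, 0,0,-0.6,0, 0,0,-1.2,0, 0,0,-2,0, 0,0,-2.8,0, 0,0,-3.5,0, 0,0.2,-3.9,0, 0.2,0.6,-4,0, 0.5,0.9,-4,0, 0.7,1.1,-4,0, 0.8,1.2,-4,0, 0.8,1.2,-4,0]' 150
python3 tilt.py t3
```

```text
time: 10.55
eef_pos: [0.6156, 0.0658, 0.1924]
tcp_rot: [0.983, -0.183, -0.001, 0.0]
contact_force: [-0.0, 0.1, -0.5]
opening: 0.409
10.55 [0.61564045 0.06580619 0.19244546] [-0.03345575  0.09637588 -0.5102314 ] 0.4091770418606709
```

View pics/wrist_t3.png

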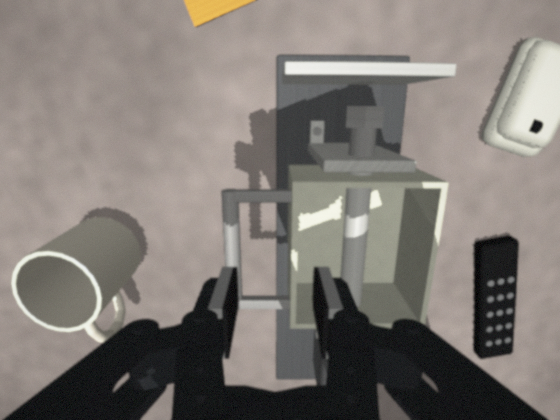

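Released cleanly. The handle is free between the open fingers and the caddy is visible for a tilt check.

Run:
```python
import cv2
im=cv2.imread("pics/wrist_t3.png")
cv2.imwrite("pics/t3z.png",cv2.resize(im[50:340,215:470],None,fx=2.05,fy=2.05,interpolation=cv2.INTER_CUBIC))
cv2.imwrite("pics/t3z2.png",cv2.convertScaleAbs(cv2.resize(im[50:200,270:470],None,fx=4,fy=4,interpolation=cv2.INTER_CUBIC),alpha=1.4))
```

```text
(no output)
```

View pics/t3z2.png

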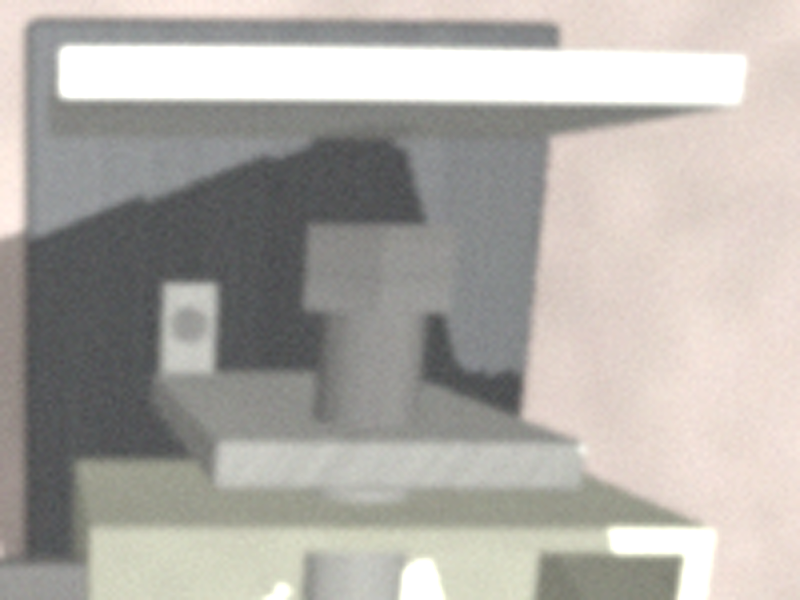

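View pics/t3z.png

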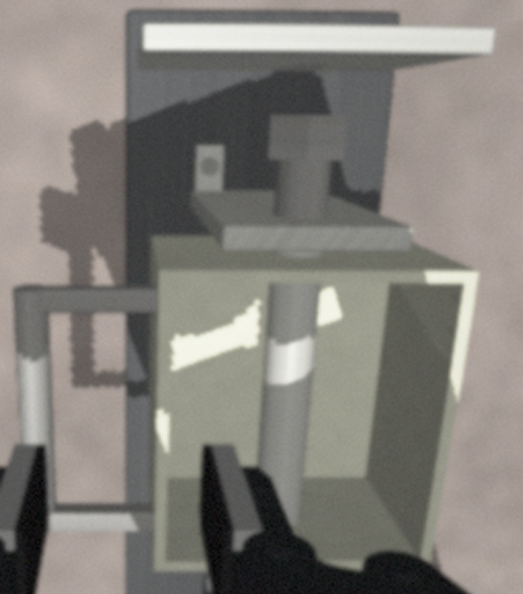

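Run:
```python
exec(open("ft.py").read())
a=lambda x,y:((x+.5)/4-.5+270,(y+.5)/4-.5+50)
b=lambda x,y:((x+.5)/2.05-.5+215,(y+.5)/2.05-.5+50)
L=[(a(90,525),(55,50,125)),(a(714,527),(55,-50,125)),(b(153,571),(-55,50,125)),(a(215,464),(64,30,120)),(a(582,463),(64,-30,120)),(a(59,73),(124,55,105)),(a(745,78),(124,-55,105)),(b(32,299),(42,92,110)),(b(36,519),(-42,92,110))]
c=ld("wrist_t3"); u=np.array([l[0] for l in L])
g=lambda p:(proj(c,model(L,p))-u).ravel()
r=least_squares(g,[.574,.017,-.366,0],loss="soft_l1"); print(r.x.round(4),np.degrees(r.x[3])); print(g(r.x).reshape(-1,2).round(1).tolist())
s=least_squares(lambda t:g([.574,.017,-.366,t[0]]),[0.],loss="soft_l1"); print(np.degrees(s.x))
print(proj(c,model([(0,(101,0,95)),(0,(87,0,95))],r.x)))
```

```text
[ 0.5743  0.0174 -0.3688  0.0139] 0.7976789439106123
[[0.3, 0.3], [-0.3, 0.1], [0.3, 0.2], [-0.5, -0.0], [0.6, 0.7], [-0.4, -1.0], [0.1, 0.2], [-1.1, -0.2], [1.5, -0.6]]
[0.11435959]
[[364.2238092  105.5162015 ]
 [362.67151609 126.65102883]]
```

The tilt after release is about 0.1–0.8°, so the caddy is level. Now I hover over the bolt head with a wider opening.

```bash
python3 -m creep '[0.3,0.25,0,0, 0.9,0.75,0,0, 1.7,1.4,0,0, 2.4,2,0,0, 2.8,2.3,0.2,0, 2.92,2.4,0.5,0, 2.92,2.4,0.8,0, 2.92,2.4,0.9,0, 2.92,2.4,0.9,0]' 120
python3 tilt.py b1; python3 -c "
import cv2
im=cv2.imread('pics/wrist_b1.png'); print(im.shape)"
```

```text
time: 11.4
eef_pos: [0.6611, -0.0138, 0.1692]
tcp_rot: [0.983, -0.181, -0.002, -0.0]
contact_force: [0.3, 0.8, 0.4]
opening: 0.528
11.4 [ 0.66109859 -0.01380709  0.16923955] [0.25706322 0.81349382 0.44325895] 0.5276140719000152
(420, 560, 3)
```

View pics/wrist_b1.png

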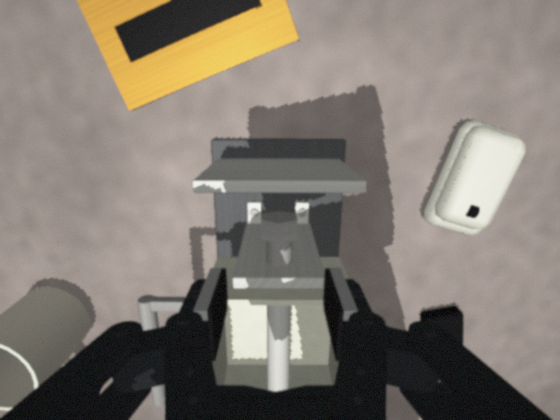

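The view over the head shows the back plate at rows 160–190, with the head in shadow near (283,225). Zooming with contrast.

Run:
```python
import cv2
exec(open("ft.py").read())
im=cv2.imread("pics/wrist_b1.png")[140:300,180:380]
cv2.imwrite("pics/b1z.png",cv2.convertScaleAbs(cv2.resize(im,None,fx=3.7,fy=3.7,interpolation=cv2.INTER_CUBIC),alpha=2.2,beta=-60))
c=ld("wrist_b1")
P=[(0,(x,0,z)) for x in (101,87) for z in (95,108.9)]
print((proj(c,model(P,[.5742,.0173,-.3665,0]))-(180,140))*3.7)
```

```text
[[364.17019    282.02590051]
 [364.98149176 306.99138382]
 [363.77451926 353.3740791 ]
 [364.54437102 382.11086396]]
```

View pics/b1z.png

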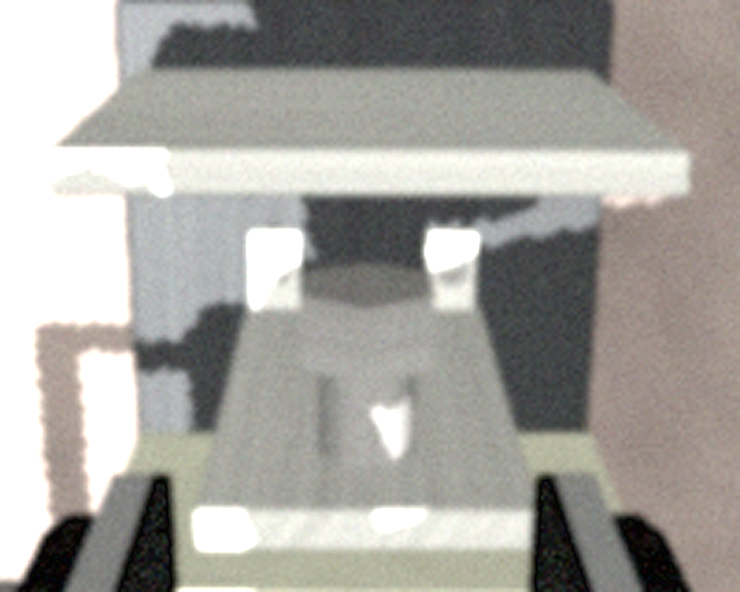

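```bash
cat > hz.py <<'E'
exec(open("ft.py").read())
import sys
def headview(tag,out,f=10):
    im=cv2.imread(f"pics/wrist_{tag}.png"); c=ld(f"wrist_{tag}")
    ctr=proj(c,model([(0,(94,0,100))],[.5742,.0173,-.3665,0]))[0]
    x0,y0=int(ctr[0])-32,int(ctr[1])-28
    cr=im[y0:y0+56,x0:x0+64]
    g=cv2.resize(cv2.cvtColor(cr,cv2.COLOR_BGR2GRAY),None,fx=f,fy=f,interpolation=cv2.INTER_CUBIC)
    g=cv2.createCLAHE(4,(2,2)).apply(g)
    g1=cv2.cvtColor(g,cv2.COLOR_GRAY2BGR); g2=g1.copy()
    for th in TH:
        for col,x in (((0,0,255),101),((0,255,255),87)):
            P=[(0,(x,13.86*np.cos(np.radians(th+30+60*k)),95+13.86*np.sin(np.radians(th+30+60*k)))) for k in range(6)]
            q=(proj(c,model(P,[.5742,.0173,-.3665,0]))-(x0,y0)+.5)*f-.5
            cv2.polylines(g2,[q.round().astype(int)],True,col,1)
    cv2.imwrite(out,np.hstack([g1,g2])[:, :])
TH=[float(t) for t in sys.argv[3:]]
headview(sys.argv[1],sys.argv[2],6)
E
python3 hz.py b1 pics/b1h.png 0; python3 hz.py t3 pics/t3h.png 0
```

```text
(no output)
```

View pics/b1h.png

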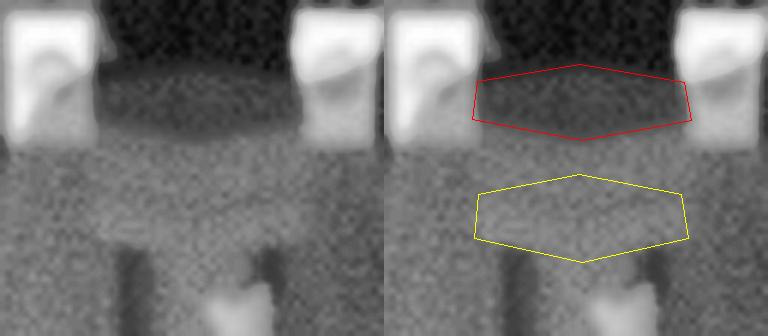

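View pics/t3h.png

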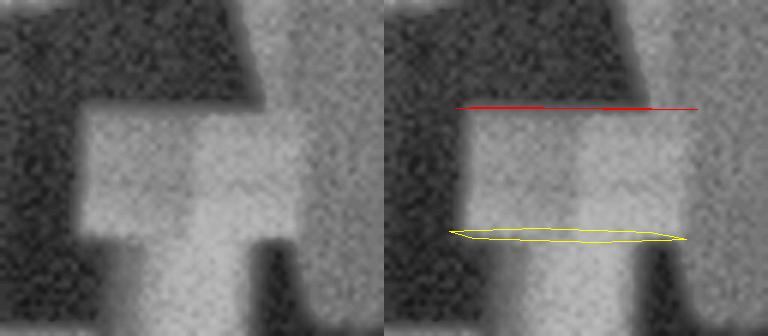

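```bash
cp pics/w1.png pics/wrist_w1.png; cp w1.npz wrist_w1.npz; python3 hz.py w1 pics/w1h.png 14; python3 hz.py t3 pics/t3h.png -13;python3 hz.py b1 pics/b1h.png -3; python3 -c "
import cv2,numpy as np
cv2.imwrite('pics/hs.png',np.vstack([cv2.resize(cv2.imread('pics/%sh.png'%n),None,fx=.58,fy=.58) for n in ('w1','t3','b1')]))"
```

```text
(no output)
```

View pics/hs.png

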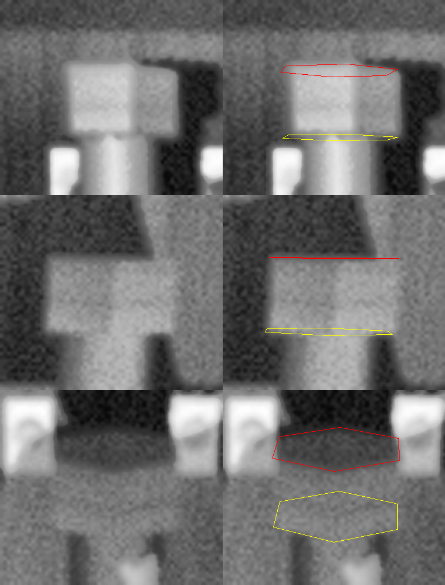

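The overlays agree: the head was at about −13° at t=10.6 and about −3° at t=11.45, and w1 is consistent with about 0.19 rad/s. Flats will face ±y around t≈17.1 s. I descend now in two stages.

```bash
python3 -m creep '[0.07,0.085,0.1,0, 0.07,0.085,0.4,0, 0.07,0.085,0.8,0, 0.07,0.085,1.2,0, 0.07,0.085,1.5,0, 0.07,0.085,1.6,0, 0.07,0.085,1.6,0]'
python3 tilt.py b2; python3 hz.py b2 pics/b2h.png 7
```

```text
time: 12.08
eef_pos: [0.6625, -0.0175, 0.1296]
tcp_rot: [0.983, -0.182, -0.002, -0.0]
contact_force: [-1.2, -0.1, -0.2]
opening: 0.532
12.0833 [ 0.66248499 -0.01749361  0.12956087] [-1.20023032 -0.12720392 -0.24331964] 0.5315313549536332
```

View pics/wrist_b2.png

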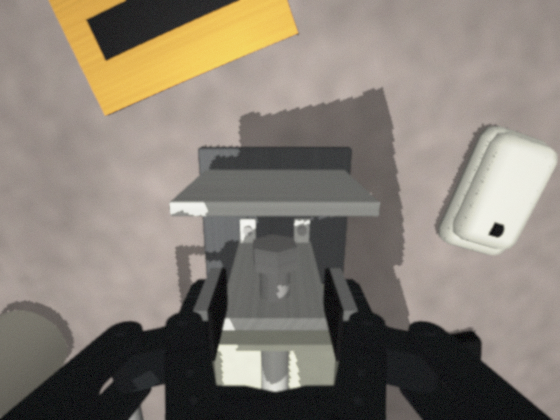

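View pics/b2h.png

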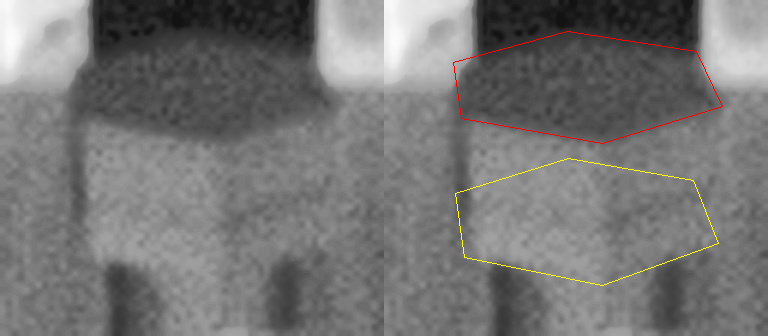

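View pics/scene_b2.png

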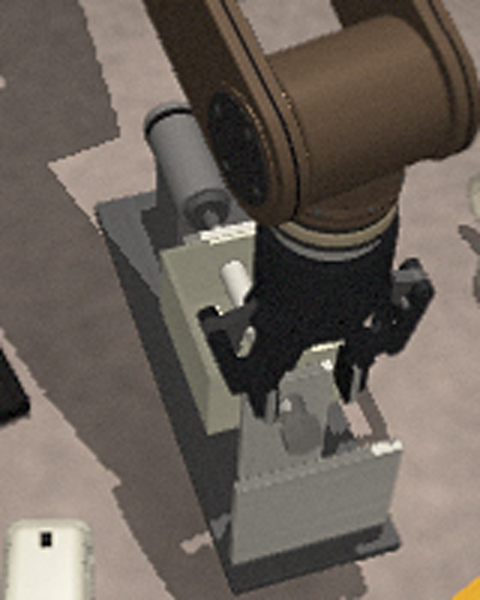

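The end face is clearly visible and its bottom corner sits on the model at about +7° at t≈12.1, matching the prediction. The head is centred between the fingers and the gap is clear. Going down to grip height.

```bash
python3 -m creep '[-0.02,-0.03,0.1,0, -0.02,-0.03,0.4,0, -0.02,-0.03,0.8,0, -0.02,-0.03,1.2,0, -0.02,-0.03,1.6,0, -0.02,-0.03,1.95,0, -0.02,-0.03,2.15,0, -0.02,-0.03,2.2,0, -0.02,-0.03,2.2,0, -0.02,-0.03,2.2,0, -0.02,-0.03,2.2,0, -0.02,-0.03,2.2,0, -0.02,-0.03,2.2,0, -0.02,-0.03,2.2,0, -0.02,-0.03,2.2,0, -0.02,-0.03,2.2,0, -0.02,-0.03,2.2,0, -0.02,-0.03,2.2,0, -0.02,-0.03,2.2,0, -0.02,-0.03,2.2,0]'
python3 -m creep '[0,0,0,0, 0,0,0,0, 0,0,0,0, 0,0,0,0, 0,0,0,0, 0,0,0,0, 0,0,0,0, 0,0,0,0, 0,0,0,0, 0,0,0,0, 0,0,0,0, 0,0,0,0, 0,0,0,0, 0,0,0,0, 0,0,0,0, 0,0,0,0, 0,0,0,0, 0,0,0,0]'
python3 tilt.py b3; python3 hz.py b3 pics/b3h.png -14
```

```text
time: 13.85
eef_pos: [0.6633, -0.0168, 0.0765]
tcp_rot: [0.983, -0.182, -0.0, -0.0]
contact_force: [0.5, 0.3, 0.6]
opening: 0.525
time: 15.35
eef_pos: [0.6633, -0.0167, 0.0766]
tcp_rot: [0.983, -0.182, -0.0, -0.0]
contact_force: [-1.0, 0.1, -0.2]
opening: 0.53
15.35 [ 0.663282   -0.01672385  0.07655994] [-1.01042023  0.1316645  -0.18764182] 0.5303627325184768
```

View pics/wrist_b3.png

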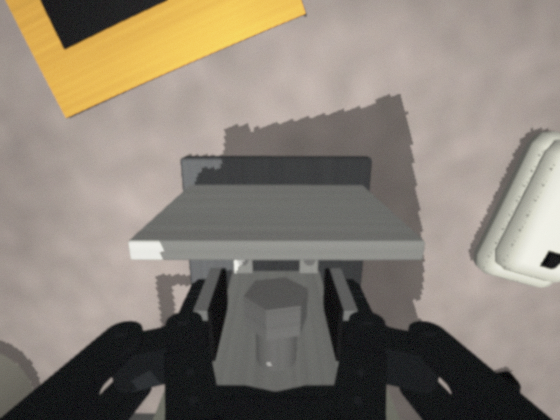

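View pics/b3h.png

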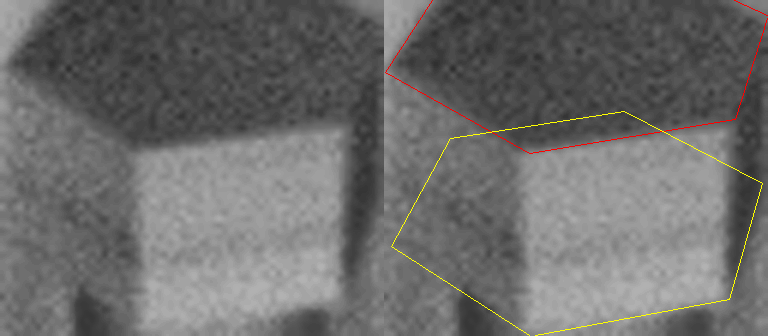

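The fit gives about −17° at t≈15.43, so the flats face the pads at t≈16.9. I trim 1 mm lower and wait until about 16.65 before closing.

```bash
python3 -m creep '[-0.04,0,0.06,0, -0.04,0,0.06,0, -0.04,0,0.06,0, -0.04,0,0.06,0, -0.04,0,0.06,0, -0.04,0,0.06,0, -0.04,0,0.06,0, -0.04,0,0.06,0, -0.04,0,0.06,0, -0.04,0,0.06,0, -0.04,0,0.06,0, -0.04,0,0.06,0, -0.04,0,0.06,0, -0.04,0,0.06,0]'
python3 -m creep '[0,0,0,0, 0,0,0,0, 0,0,0,0, 0,0,0,0, 0,0,0,0, 0,0,0,0, 0,0,0,0, 0,0,0,0, 0,0,0,0]' 255 60
python3 tilt.py g1; python3 hz.py g1 pics/g1h.png 0
```

```text
time: 16.62
eef_pos: [0.6624, -0.0164, 0.0751]
tcp_rot: [0.983, -0.182, -0.0, -0.0]
contact_force: [-1.0, -0.2, -0.8]
opening: 0.53
time: 17.37
eef_pos: [0.6622, -0.0167, 0.0753]
tcp_rot: [0.983, -0.182, -0.0, 0.0]
contact_force: [-2.2, -2.5, 3.2]
opening: 0.266
17.3667 [ 0.66224814 -0.01669794  0.07525507] [-2.21212753 -2.50975587  3.18625394] 0.26625713677651147
```

View pics/wrist_g1.png

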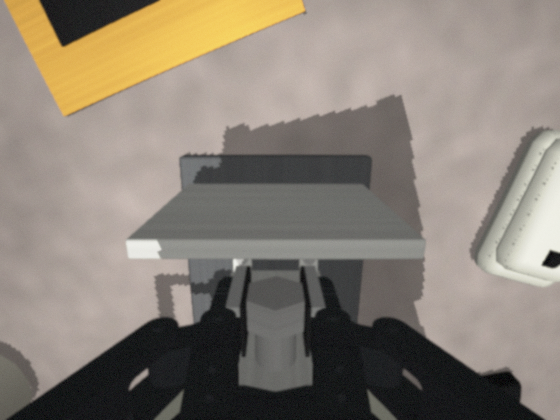

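View pics/g1h.png

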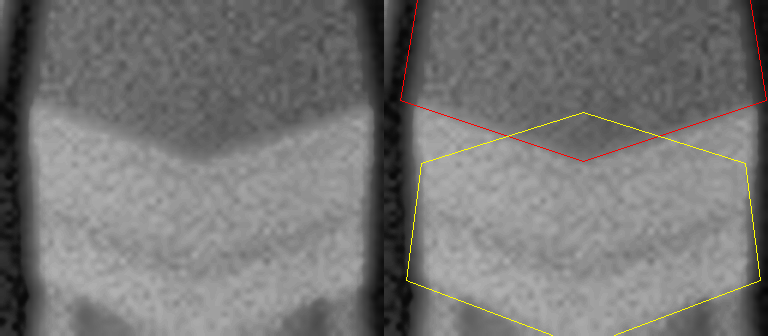

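The hex sits squarely: symmetric V, flats flush with the pads, opening 22.6 mm for a 24 mm head (same −1 mm offset as the bar). I hold it for 2.5 s, about 28° of free rotation, then compare views and check the caddy and bystanders.

```bash
python3 -m creep '[0,0,0,0, 0,0,0,0, 0,0,0,0, 0,0,0,0, 0,0,0,0, 0,0,0,0, 0,0,0,0, 0,0,0,0, 0,0,0,0, 0,0,0,0, 0,0,0,0, 0,0,0,0, 0,0,0,0, 0,0,0,0, 0,0,0,0, 0,0,0,0, 0,0,0,0, 0,0,0,0, 0,0,0,0, 0,0,0,0]'
python3 -m creep '[0,0,0,0, 0,0,0,0, 0,0,0,0, 0,0,0,0, 0,0,0,0, 0,0,0,0, 0,0,0,0, 0,0,0,0, 0,0,0,0, 0,0,0,0]'
python3 tilt.py g2; python3 hz.py g2 pics/g2h.png 0
python3 - <<'E'
from h import *
for n in ["scene","top"]:
    im=imaging.read_camera(n); c=cam(n); cv2.imwrite(f"pics/{n}_end.png",im[:,:,::-1])
    for o in ["mug","mouse","remote"]:
        for q in imaging.silhouettes(n,o)[:2]: print(n,o,round(q["p"],2),np.round(q["uv"],1))
E
```

```text
time: 19.13
eef_pos: [0.6623, -0.0167, 0.0753]
tcp_rot: [0.983, -0.182, -0.0, 0.0]
contact_force: [-3.7, -3.4, 4.3]
opening: 0.266
time: 19.97
eef_pos: [0.6623, -0.0167, 0.0753]
tcp_rot: [0.983, -0.182, -0.0, 0.0]
contact_force: [-4.1, -3.6, 3.5]
opening: 0.271
19.9667 [ 0.66229099 -0.01665976  0.07529503] [-4.11964869 -3.55797093  3.52006954] 0.270997287816217
scene mug 0.87 [400. 198.]
scene mouse 0.64 [235.9 315.2]
scene mouse 0.52 [205.9 235.4]
scene remote 0.66 [207.7 233.4]
top mug 0.88 [179.4 169.4]
top mug 0.42 [367.3 166.8]
top mouse 0.94 [366.8 170.6]
top remote 0.69 [345.7 253.9]
```

View pics/g2h.png

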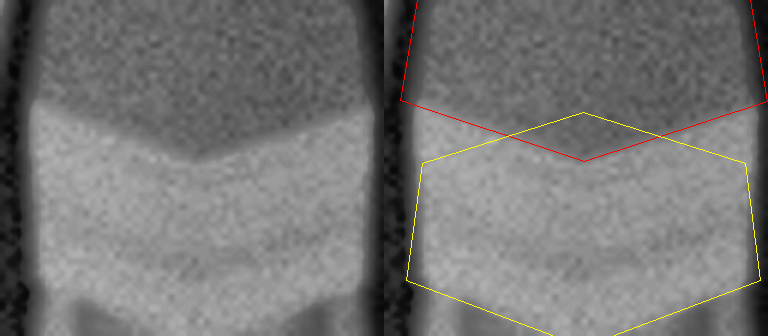

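View pics/scene_g2.png

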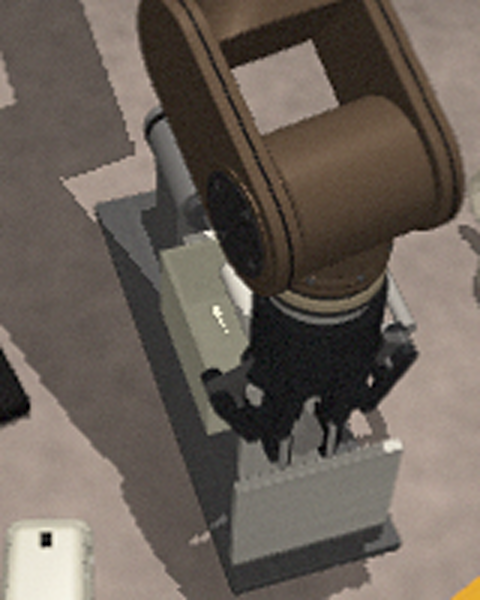

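View pics/top_end.png

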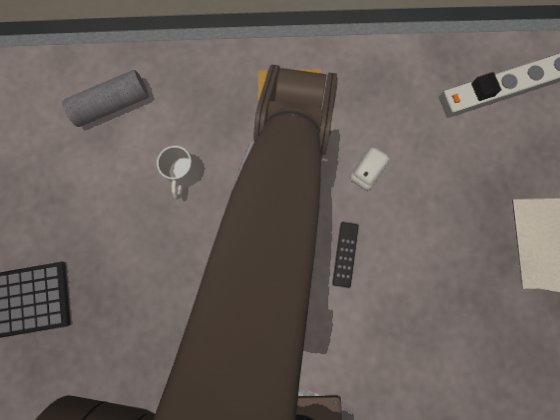

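The head view is unchanged after 2.6 s, so the bolt is held. The caddy looks level, and the mug, mouse and remote are where they were in the top and scene pictures. Handing in.

```bash
python3 -c "
from plant import ctrl
print(ctrl.sign_off())"
```

```text
the job is handed in; nothing more can be done
None
```

I tipped the caddy, set it back level and let go of it. Then I gripped the hidden bolt head across its flats and handed the job in at about 20 s, still gripping.

- **Caddy:** Before the last lift, pictures gave 28° and the arm's travel about 28–30°. I raised it about 1.5° more and paused about 1 s. The arm's total travel came to about 30°, but I took no picture after that last lift. A scene-only fit read 25°; I trusted it less because its corners were less precise. After release, picture fits gave 0.1–0.8° from level. At the end the arm hid most of the caddy; what showed looked level.
- **Bolt:** I timed the close for when the flats faced the fingers, with the grip set to 60 N. The gripper reads 22.6–23 mm on the 24 mm head; it also read about 1 mm low on the handle bar. Views 2.6 s apart show no turn, where a free bolt would have gone about 28°. The outside force on the tool stayed under 7 N in every reading.
- **Bystanders:** The mug, mouse and remote show within about 4 pixels of where they started. That is the trained networks' usual scatter, and the pictures show no shift. The networks gave a few false detections, such as the stand as a mug and the remote as a mouse, which I set aside after checking the pictures.

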